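# Turn an upside-down vial carrier over and shut it in the roll-top store

## Robot

A 6-joint arm with a two-finger parallel gripper is mounted at the origin on a cart in front of the work surface, level with it; the furniture and walls round the work are solid. World frame = base frame: x ahead of the robot, y to its left, z up, the work surface at z = 0. Lengths are in m, angles in rad, forces in N, time in s.
With the tool pointing down it reaches from about 0.3 to 0.825 m from the base axis. Payload 5.4 kg.
Tool frame: the origin (TCP) lies midway between the tips of the shut fingers; the grasp point (between the pads) lies 19 mm behind it (robot.grasp_offset is the z of the grasp point in the tool frame, in m); z points along the fingers, y is the line along which they close (so a half turn about z gives the same grasp; the last joint's range is limited). The gripper opens to 92 mm and grips with 3 to 60 N. Pads are 20 mm wide; open, the fingers measure 128 mm over their backs; the gripper's body (75 mm by 189 mm) begins 69 mm behind the grasp point.
Start: joints at [1.013, 0.158, 1.597, -0, 1.386, -0.21], TCP at [0.196, 0.541, 0.215] pointing down, gripper open.
Joint ranges: [-2.91, 2.91], [-0.94, 2.29], [0.18, 2.7], [-1.29, 4.43], [0.17, 2.64], [-3, 3]. Speed limits (rad/s): [2.57, 2.57, 3.14, 3.14, 3.14, 3.14].

## Interface

Orientations are given as a unit quaternion [w, x, y, z].
In Python, from rig import robot gives the robot as it stands.
- The arm moves only by the shell command python3 -m pendant 'ROWS' [FORCE]. ROWS is JSON, a list of rows, each an object of numbers: "fingers": the opening, from -1 (shut) to 1 (fully open), so that 0 is half open; "x", "y", "z": the shift along the world's x, y, z in mm; "wx", "wy", "wz": the turn, a rotation vector about the world's x, y, z in degrees. A call has 1 to 10 rows; each row shifts and turns the commanded pose from where the row before left it; what a row does not reach is not made up. A row lasts 1/12 s, in which the tool goes at most 41.7 mm and 7.16 degrees, less where a joint would pass 70% of its speed; a pose out of reach is approached as far as the arm can. A call is refused whole if a number of a shift passes 41.7 or a number of a turn 7.16, either way. A call with a gripper value outside its range is refused whole. The fingers move at their own pace and stop on an object; FORCE is the grip in N (left out, the last holds). Time passes only in rows, so rows that do not move let the fingers close. It gives the time, the measured TCP pose, the force, the opening and the grip force at its end, in the units of the state.
- robot.observe(): the state, without advancing time (a new reading comes with each control period).
- robot.snapshot(name): name is "side" or "top"; returns a dict with "img" (400x640x3 uint8, red, green, blue), "fx", "fy", "cx", "cy" (pixels), "R" (3x3) and "t" (3): a world point X has camera coordinates R X + t. Camera axes: x right, y down, z forward; pixel columns grow to the right and rows downward; lengths in m; the calibration is good to about 2 mm. A picture is of the moment at which its call begins. There is no depth.
- robot.job_done(): hands the job in; it is judged then, once.
The state is a dict: "time_s": time; "joints": joint angles; "joint_vel": joint speeds; "effort": joint torques, N m; "eef_pos": TCP position; "tcp_rot": TCP orientation; "wrist_force": force on the tool from outside, world axes, zero at the start; "wrist_torque": the same for the moment, N m; "width": finger opening in m; "gripper_force": force on a finger pad.
Only numpy, scipy, OpenCV 4.12 (cv2) and the standard library are available. Lean on these libraries where they do the work, as an engineer would, in place of code of your own. Each camera call takes 0.05 s, during which the arm holds its last target. There are 200 camera calls.

## Task

Roll the orange roll-top of the little sample store all the way open. One of the two blue vial carriers was put down upside down, with its yellow mark and wells hidden: turn that one right side up and set it flat on the floor of the store, then roll the store fully shut. Do not drop it, and leave the other carrier, the bottle, the beaker and the timer where they stand.

Things in the scene. Friction and masses are not known exactly. Their poses are not given: they have to be found in the camera images.
- carrier: Upside-down vial carrier, solid block 100 (its x) x 56 (y) x 36 (z) mm, 0.1-0.2 kg. Origin: centre of its underside (grey, two black strips); z points to its top (blue, eight wells, yellow bar at the +x end). At the start z points straight down and the origin is 36 mm above the worktop. It may go in either end first, and stands steadily on either 56 x 36 end.
- other_carrier: An identical carrier that already stands right side up (wells and yellow bar showing); leave it. Same frame as the other.
- store: Fixed roll-top store, half cylinder along its y, 274 deep (x), 178 wide, 149 mm high. Origin: centre of its underside; open front faces its -x. White half-disc cheeks, radius 137, 160 mm apart. Inside floor flat at z = 12 mm; room inside is of radius 118 mm about its axis line (x = 0, z = 12 mm). The rear half (x > 0) has a fixed white hood, the front half the orange roll-top.
- rolltop (a joint): Angle of the orange segmented roll-top about the store's axis line (along y at x = 0, z = 12 mm): 0 shut, grows as its front edge goes up and back, stop at 1.40 rad, where that edge is just above the store's middle. Shut, it reaches from the front floor to the top, outer radius 125 mm. It stays where it is left; about 4 N at the knob moves it.
- rolltop_knob (a point): Centre of the roll-top's black knob: bar 20 mm thick, 30 mm long along the store's y, 32 mm outside the roll-top on a 14 mm wide stem. At joint angle q it is at x = -0.157 cos(q + 0.314), z = 0.012 + 0.157 sin(q + 0.314) m in the store's frame. It can be pinched by its two ends (along the store's y) and then turns between the fingers.
- bottle: Glass bottle with a blue cap, 70 mm in diameter, 140 mm high, upright; origin at the centre of its underside. Leave it alone.
- beaker: Glass beaker, 70 mm in diameter, 93 mm high, upright; origin at the centre of its underside. Leave it alone.
- timer: White lab timer, 62 x 62 x 21 mm, lying flat; origin at the centre of its underside. Leave it alone.
- surroundings (a point): A point on the worktop, only to tell of the fixed surroundings (world frame, m): wall cabinets fill x > 0.61 above z = 0.56; a dark computer tower with books on it fills x > 0.49, y < -0.30 up to z = 0.40; a closed laptop lies flat at x > 0.43, y < -0.50; a tall white instrument fills x > 0.43, y > 0.41 up to z = 0.50; a monitor x > 0.69, -0.22 < y < 0.42, up to z = 0.46.

How it is judged:
By the outcome, as a careful person would: the job done as asked, in the order asked, and still so for the second after the job is handed in, with the robot touching nothing.
It also fails if it takes over 72 s, if anything falls off the work surface, if the arm or the gripper's body presses on something with over 40 N, if the wrist force passes 120 N, or if a joint passes its speed limit or range.

## Working session

There is one attempt and no reset: what is moved stays moved. The work goes in short steps, Python scripts to look and compute and a shell command to move; the robot and the scene stay as the last step left them, time stands still between calls to the robot, and variables do not carry over. Pictures are saved under pics/ and viewed, at most 10 in all, crops included, and the job is handed in when it is done.

```bash
mkdir -p pics; ls; python3 - <<'E'
from rig import robot
import cv2,json
for n in("side","top"):
    s=robot.snapshot(n); cv2.imwrite(f"pics/{n}0.png",s["img"][:,:,::-1]); print(n,s["fx"],s["fy"],s["cx"],s["cy"],s["R"],s["t"])
print(robot.observe(),robot.grasp_offset)
E
```

```text
pics
side 378.25713483850376 378.25713483850376 317.49938343038497 197.19804037738805 [[-0.99861743 -0.04955621 -0.01753302]
 [-0.02831275  0.78809082 -0.61490751]
 [ 0.0442901  -0.61356095 -0.78840431]] [0.47936068 0.14677209 1.17682357]
top 415.4361741823328 415.4361741823328 318.1591235136164 197.4229187598369 [[-0.02038427 -0.99978282 -0.00433551]
 [-0.99478527  0.02071544 -0.09986563]
 [ 0.09993375  0.00227721 -0.99499149]] [-0.08946342  0.48783244  1.20727091]
{'time_s': 0.1, 'joints': array([ 1.01289734e+00,  1.58979994e-01,  1.59812313e+00, -4.72521544e-06,
        1.38621763e+00, -2.10102409e-01]), 'joint_vel': array([-0.00033422, -0.00181659, -0.0022315 , -0.00124004,  0.00020531,
        0.00057606]), 'effort': array([-1.13359497e-04, -3.86501491e+01, -3.22961140e+01,  7.03102746e-02,
        3.39154503e-02, -5.20329081e-06]), 'eef_pos': array([0.19568399, 0.54006067, 0.21371235]), 'tcp_rot': array([-3.21548663e-04,  1.73022657e-01,  9.84917465e-01, -8.01994443e-04]), 'wrist_force': array([ 0.23074143, -0.59526068, -0.46246982]), 'wrist_torque': array([ 0.0004607 , -0.03990866,  0.04340552]), 'gripper_force': 0.0, 'width': 0.09177934940726279} -0.0187
```

View pics/side0.png

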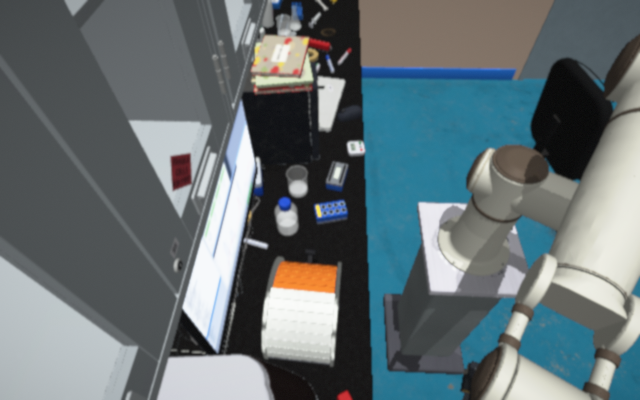

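View pics/top0.png

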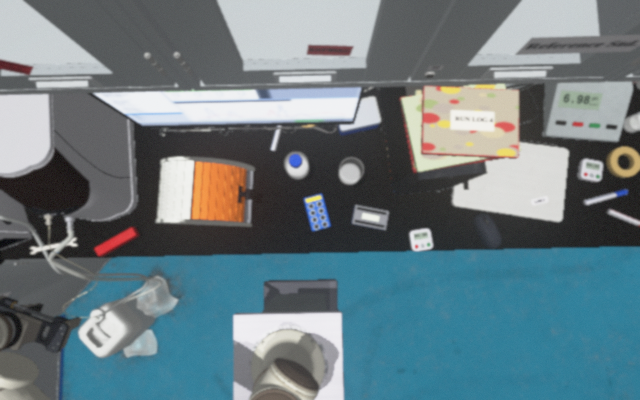

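```bash
cat > h.py <<'E'
import numpy as np,cv2
from rig import robot
def ray(s,u,v):
    R=np.array(s["R"]);t=np.array(s["t"]);return -R.T@t, R.T@np.array([(u-s["cx"])/s["fx"],(v-s["cy"])/s["fy"],1])
def pt(s,u,v,z):
    c,d=ray(s,u,v); return c+d*(z-c[2])/d[2]
def px(s,X):
    p=np.array(s["R"])@np.array(X)+np.array(s["t"]); return np.array([s["fx"]*p[0]/p[2]+s["cx"],s["fy"]*p[1]/p[2]+s["cy"]])
def crop(s,u0,v0,u1,v1,k,name):
    cv2.imwrite(name,cv2.resize(s["img"][v0:v1,u0:u1,::-1],None,fx=k,fy=k,interpolation=cv2.INTER_CUBIC))
E
python3 - <<'E'
from h import *
s=robot.snapshot("top"); crop(s,145,140,445,260,2.66,"pics/c_top.png")
# blue body of both carriers, orange
h=cv2.cvtColor(s["img"],cv2.COLOR_RGB2HSV)
def rep(n,m,z):
    cs,_=cv2.findContours(m.astype('uint8'),cv2.RETR_EXTERNAL,cv2.CHAIN_APPROX_NONE)
    for c in cs:
        if cv2.contourArea(c)<60: continue
        r=cv2.minAreaRect(c); 
        print(n,cv2.contourArea(c),[np.round(pt(s,*p,z)[:2],4).tolist() for p in cv2.boxPoints(r)],np.round(pt(s,*r[0],z)[:2],4),np.round(r[0],1))
roi=np.zeros(h.shape[:2],bool);roi[140:248,140:440]=1
rep("orange",roi&(h[...,0]<20)&(h[...,1]>150)&(h[...,2]>120),.137)
rep("bright",roi&(h[...,2]>75),.036)
E
```

```text
orange 2629.0 [[0.426, 0.2423], [0.5793, 0.2329], [0.5662, 0.0938], [0.4134, 0.1051]] [0.4957 0.1685] [218.6 191.7]
bright 429.0 [[0.3927, -0.3593], [0.3912, -0.4321], [0.3334, -0.4293], [0.3349, -0.3569]] [ 0.363  -0.3944] [420.5 237. ]
bright 701.0 [[0.4054, -0.1911], [0.4649, -0.2039], [0.4429, -0.3082], [0.3837, -0.2948]] [ 0.4241 -0.2495] [369.9 217. ]
bright 729.0 [[0.4862, -0.0502], [0.5017, -0.1119], [0.3982, -0.1376], [0.3829, -0.0764]] [ 0.442 -0.094] [316.6 212. ]
bright 558.5 [[0.6039, -0.1608], [0.6023, -0.2348], [0.5187, -0.2322], [0.5202, -0.1587]] [ 0.5611 -0.1966] [350.5 171. ]
bright 6115.5 [[0.4197, 0.3796], [0.6253, 0.3722], [0.6034, 0.0864], [0.3987, 0.0985]] [0.5109 0.2341] [204.7 190.9]
bright 563.5 [[0.6254, 0.0021], [0.6238, -0.0752], [0.5399, -0.0736], [0.5415, 0.0031]] [ 0.5825 -0.0359] [296. 165.]
bright 912.0 [[0.6509, -0.3642], [0.6488, -0.4622], [0.5497, -0.4573], [0.5517, -0.3601]] [ 0.6001 -0.411 ] [422.5 156.5]
bright 74.5 [[0.6283, 0.0454], [0.6645, 0.0361], [0.6585, 0.0145], [0.6223, 0.0238]] [0.6434 0.0299] [273.6 145.3]
```

View pics/c_top.png

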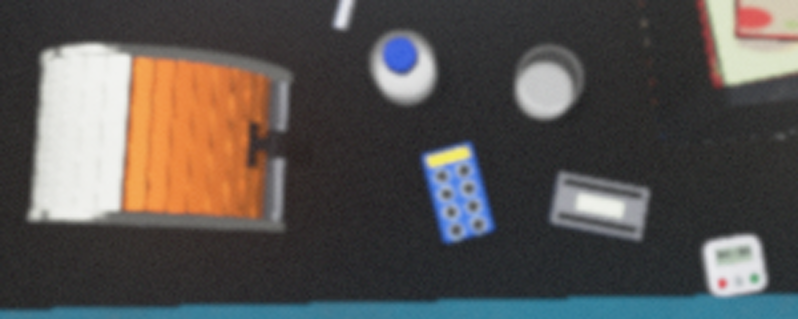

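```bash
python3 - <<'E'
from h import *
s=robot.snapshot("top"); f=robot.snapshot("side")
print("cams",ray(s,0,0)[0],ray(f,0,0)[0])
c=lambda u,v:(145+u/2.66,140+v/2.66)
for n,p,z in [("seamL",(131,57),.137),("seamR",(124,210),.137),("knob+",(254,123),.0605),("knob-",(254,167),.0605),("front+",(288,82),.012),("front-",(283,222),.012)]:
    print(n,np.round(pt(s,*c(*p),z),4))
for n,p in [("beaker base",(545,92))]: print(n,np.round(pt(s,*c(*p),0),4))
print("beaker rim",pt(s,*c(550,80),.093),"cap",pt(s,*c(400,55),.14))
crop(f,235,150,375,370,2.6,"pics/c_side.png")
crop(s,150,145,270,240,6,"pics/c_store.png")
E
```

```text
cams [ 0.36281776 -0.10229886  1.2495541 ] [0.43073182 0.63013855 1.02646867]
seamL [0.5799 0.235  0.137 ]
seamR [0.4236 0.2406 0.137 ]
knob+ [0.5193 0.1239 0.0605]
knob- [0.4714 0.124  0.0605]
front+ [0.5718 0.0945 0.012 ]
front- [0.4134 0.1009 0.012 ]
beaker base [ 0.556  -0.1973  0.    ]
beaker rim [ 0.55437866 -0.19583504  0.093     ] cap [ 0.57556613 -0.0400929   0.14      ]
```

View pics/c_side.png

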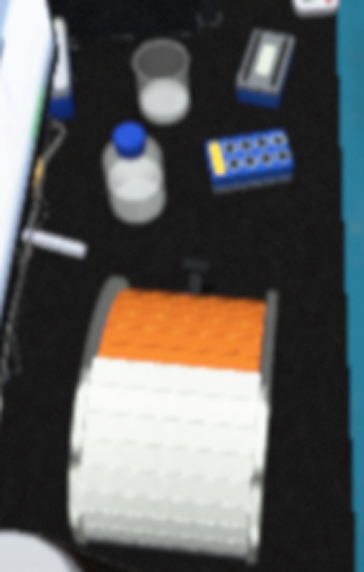

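View pics/c_store.png

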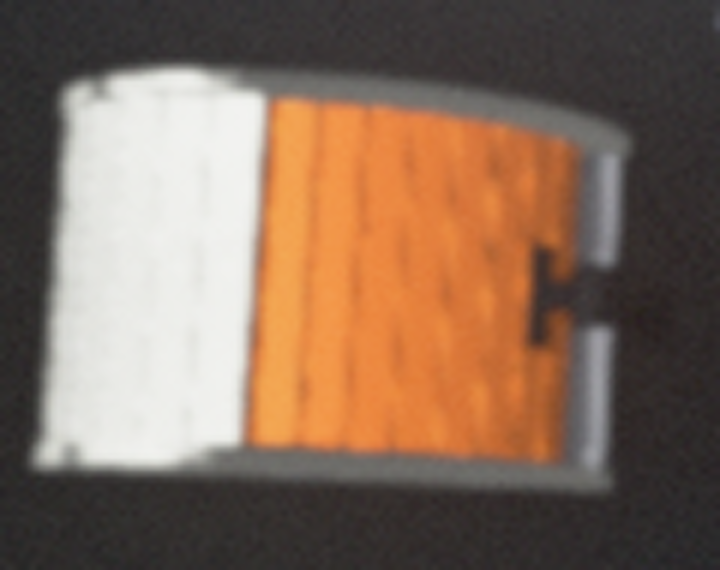

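```bash
python3 -m pendant '[{"x":21.3,"y":-32.4,"wz":-5.16},{"x":21.3,"y":-32.4,"wz":-5.16},{"x":21.3,"y":-32.4,"wz":-5.16},{"x":21.3,"y":-32.4,"wz":-5.16},{"x":21.3,"y":-32.4,"wz":-5.16},{"x":21.3,"y":-32.4,"wz":-5.16},{"x":21.3,"y":-32.4,"wz":-5.16}]' && python3 -m pendant '[{"x":21.3,"y":-32.4,"wz":-5.16},{"x":21.3,"y":-32.4,"wz":-5.16},{"x":21.3,"y":-32.4,"wz":-5.16},{"x":21.3,"y":-32.4,"wz":-5.16},{"x":21.3,"y":-32.4,"wz":-5.16},{"x":21.3,"y":-32.4,"wz":-5.16},{"x":21.3,"y":-32.4,"wz":-5.16},{"fingers":0},{"fingers":0}]'
python3 - <<'E'
from h import *
o=robot.observe();print(o["time_s"],o["joints"].round(3),o["eef_pos"].round(4),o["tcp_rot"].round(4))
s=robot.snapshot("top"); f=robot.snapshot("side")
K=[.4934,.0858,.0605];print(px(s,K),px(f,K),px(f,o["eef_pos"]))
crop(f,235,180,385,280,5,"pics/c1.png")
E
```

```text
0.25 [ 1.013  0.159  1.598  0.     1.386 -0.21 ] [0.1958 0.5403 0.2141] [-2.000e-04  1.730e-01  9.849e-01 -4.000e-04]
[253.73342733 194.90265177] [311.06965083 253.40925066] [457.32614888 437.54860826]schema error: expected keys fingers, x, y, z, wx, wy, wz
```

View pics/c1.png

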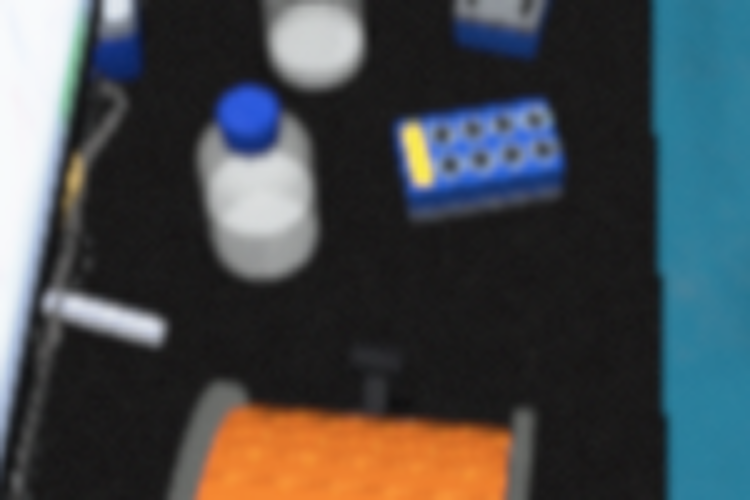

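```bash
python3 -m pendant '[{"fingers":1,"x":21.3,"y":-32.4,"z":0,"wx":0,"wy":0,"wz":-5.16},{"fingers":0.3,"x":21.3,"y":-32.4,"z":0,"wx":0,"wy":0,"wz":-5.16},{"fingers":0.3,"x":21.3,"y":-32.4,"z":0,"wx":0,"wy":0,"wz":-5.16},{"fingers":0.3,"x":21.3,"y":-32.4,"z":0,"wx":0,"wy":0,"wz":-5.16},{"fingers":0.3,"x":21.3,"y":-32.4,"z":0,"wx":0,"wy":0,"wz":-5.16},{"fingers":0.3,"x":21.3,"y":-32.4,"z":0,"wx":0,"wy":0,"wz":-5.16},{"fingers":0.3,"x":21.3,"y":-32.4,"z":0,"wx":0,"wy":0,"wz":-5.16}]' 20 && python3 -m pendant '[{"fingers":0.3,"x":21.3,"y":-32.4,"z":0,"wx":0,"wy":0,"wz":-5.16},{"fingers":0.3,"x":21.3,"y":-32.4,"z":0,"wx":0,"wy":0,"wz":-5.16},{"fingers":0.3,"x":21.3,"y":-32.4,"z":0,"wx":0,"wy":0,"wz":-5.16},{"fingers":0.3,"x":21.3,"y":-32.4,"z":0,"wx":0,"wy":0,"wz":-5.16},{"fingers":0.3,"x":21.3,"y":-32.4,"z":0,"wx":0,"wy":0,"wz":-5.16},{"fingers":0.3,"x":21.3,"y":-32.4,"z":0,"wx":0,"wy":0,"wz":-5.16},{"fingers":0.3,"x":21.3,"y":-32.4,"z":0,"wx":0,"wy":0,"wz":-5.16},{"fingers":0.3,"x":0,"y":0,"z":0,"wx":0,"wy":0,"wz":0}]'
python3 -c "
from h import *
o=robot.observe();print(o['joints'].round(3))"
```

```text
time_s: 0.93
eef_pos: [0.3457, 0.3122, 0.2148]
tcp_rot: [0.0, 0.472, 0.882, 0.0]
wrist_force: [1.3, 0.1, 0.7]
width: 0.0598
gripper_force: 0.0
time_s: 1.6
eef_pos: [0.4971, 0.0816, 0.2148]
tcp_rot: [0.002, 0.724, 0.69, -0.0]
wrist_force: [1.0, -0.5, 0.0]
width: 0.06
gripper_force: 0.0
[-0.076 -0.03   1.794 -0.002  1.375 -0.028]
```

```bash
python3 -m pendant '[{"fingers":0.3,"x":-3.7,"y":4,"z":-20,"wx":0,"wy":0,"wz":0.5},{"fingers":0.3,"x":0,"y":0,"z":-37,"wx":0,"wy":0,"wz":0},{"fingers":0.3,"x":0,"y":0,"z":-37,"wx":0,"wy":0,"wz":0},{"fingers":0.3,"x":0,"y":0,"z":-37,"wx":0,"wy":0,"wz":0},{"fingers":0.3,"x":0,"y":0,"z":-25,"wx":0,"wy":0,"wz":0},{"fingers":0.3,"x":0,"y":0,"z":-10,"wx":0,"wy":0,"wz":0},{"fingers":-0.8,"x":0,"y":0,"z":0,"wx":0,"wy":0,"wz":0},{"fingers":-0.8,"x":0,"y":0,"z":0,"wx":0,"wy":0,"wz":0},{"fingers":-0.8,"x":0,"y":0,"z":0,"wx":0,"wy":0,"wz":0},{"fingers":-0.8,"x":0,"y":0,"z":0,"wx":0,"wy":0,"wz":0}]' 20
```

```text
time_s: 2.43
eef_pos: [0.4933, 0.091, 0.051]
tcp_rot: [0.002, 0.717, 0.697, 0.002]
wrist_force: [12.5, 2.1, -5.3]
width: 0.0355
gripper_force: 6.7
```

```bash
python3 -m pendant '[{"fingers":-0.8,"x":0,"y":0,"z":0,"wx":0,"wy":0,"wz":0},{"fingers":-0.8,"x":0,"y":0,"z":0,"wx":0,"wy":0,"wz":0},{"fingers":-0.8,"x":0,"y":0,"z":0,"wx":0,"wy":0,"wz":0}]'; python3 - <<'E'
from h import *
s=robot.snapshot("top"); crop(s,150,145,270,240,6,"pics/c2.png")
E
```

```text
time_s: 2.68
eef_pos: [0.4962, 0.0914, 0.0518]
tcp_rot: [0.004, 0.718, 0.696, 0.005]
wrist_force: [12.2, 3.3, -6.0]
width: 0.03
gripper_force: 19.9
```

View pics/c2.png

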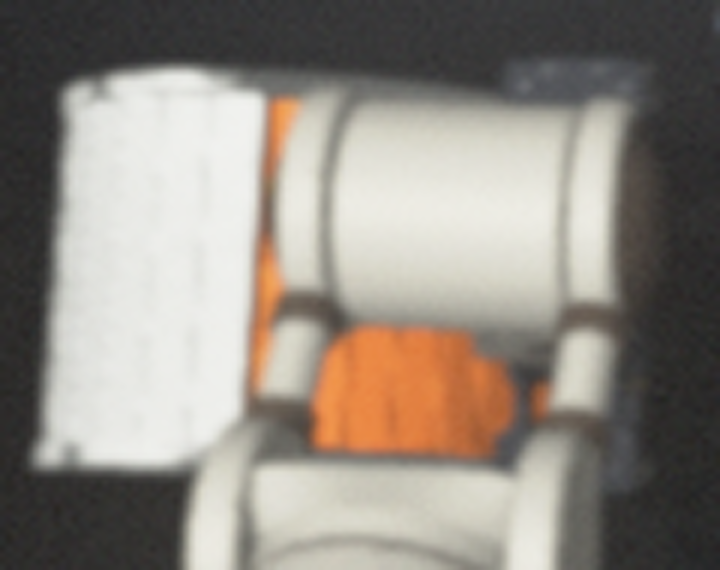

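```bash
python3 -m pendant '[{"fingers":-0.8,"x":5,"y":0,"z":0,"wx":0,"wy":0,"wz":0},{"fingers":-0.8,"x":0.4,"y":5.6,"z":14.7,"wx":0,"wy":0,"wz":0},{"fingers":-0.8,"x":0.4,"y":7,"z":14,"wx":0,"wy":0,"wz":0},{"fingers":-0.8,"x":0.4,"y":8.4,"z":13.3,"wx":0,"wy":0,"wz":0},{"fingers":-0.8,"x":0.4,"y":9.7,"z":12.4,"wx":0,"wy":0,"wz":0},{"fingers":-0.8,"x":0.4,"y":10.9,"z":11.3,"wx":0,"wy":0,"wz":0},{"fingers":-0.8,"x":0.4,"y":11.9,"z":10.2,"wx":0,"wy":0,"wz":0},{"fingers":-0.8,"x":0,"y":0,"z":0,"wx":0,"wy":0,"wz":0}]'
```

```text
time_s: 3.4
eef_pos: [0.4994, 0.1487, 0.1248]
tcp_rot: [-0.0, 0.717, 0.697, 0.004]
wrist_force: [9.4, 10.9, -16.1]
width: 0.0293
gripper_force: 19.9
```

```bash
python3 -m pendant '[{"fingers":-0.8,"x":4,"y":14.9,"z":6,"wx":0,"wy":0,"wz":0},{"fingers":-0.8,"x":0.4,"y":13.7,"z":6,"wx":0,"wy":0,"wz":0},{"fingers":-0.8,"x":0.4,"y":14.4,"z":5.6,"wx":0,"wy":0,"wz":0},{"fingers":-0.8,"x":0.4,"y":15,"z":4.7,"wx":0,"wy":0,"wz":0},{"fingers":-0.8,"x":0.4,"y":15.4,"z":3.2,"wx":0,"wy":0,"wz":0},{"fingers":-0.8,"x":0.4,"y":15.6,"z":1.7,"wx":0,"wy":0,"wz":0},{"fingers":-0.8,"x":0.4,"y":15.7,"z":0,"wx":0,"wy":0,"wz":0},{"fingers":-0.8,"x":0.4,"y":15.6,"z":-1.5,"wx":0,"wy":0,"wz":0},{"fingers":-0.8,"x":0,"y":4,"z":0,"wx":0,"wy":0,"wz":0},{"fingers":-0.8,"x":0,"y":0,"z":0,"wx":0,"wy":0,"wz":0}]'; python3 -c "
from h import *
o=robot.observe();print(o['joints'].round(3))"
```

```text
time_s: 4.23
eef_pos: [0.5058, 0.2614, 0.1497]
tcp_rot: [0.006, 0.717, 0.697, -0.006]
wrist_force: [3.5, -24.5, -2.6]
width: 0.0302
gripper_force: 19.8
[ 0.274  0.207  1.674 -0.017  1.265  0.308]
```

```bash
python3 -m pendant '[{"fingers":0.3,"x":0,"y":-4,"z":0,"wx":0,"wy":0,"wz":0},{"fingers":0.3,"x":0,"y":0,"z":0,"wx":0,"wy":0,"wz":0},{"fingers":1,"x":0,"y":0,"z":20,"wx":0,"wy":0,"wz":0},{"fingers":1,"x":0,"y":0,"z":38,"wx":0,"wy":0,"wz":0},{"fingers":1,"x":-8,"y":-36,"z":15,"wx":0,"wy":0,"wz":0},{"fingers":1,"x":-8,"y":-40,"z":5,"wx":0,"wy":0,"wz":0},{"fingers":1,"x":-8,"y":-40,"z":5,"wx":0,"wy":0,"wz":0},{"fingers":1,"x":-8,"y":-40,"z":0,"wx":7,"wy":0,"wz":0},{"fingers":1,"x":-8,"y":-40,"z":0,"wx":7,"wy":0,"wz":0},{"fingers":1,"x":-8,"y":-40,"z":0,"wx":7,"wy":0,"wz":0}]' 40 && python3 -m pendant '[{"fingers":1,"x":0,"y":0,"z":0,"wx":7,"wy":0,"wz":0},{"fingers":1,"x":0,"y":0,"z":0,"wx":7,"wy":0,"wz":0},{"fingers":1,"x":0,"y":0,"z":0,"wx":7,"wy":0,"wz":0},{"fingers":1,"x":0,"y":0,"z":0,"wx":7,"wy":0,"wz":0}]'; python3 - <<'E'
from h import *
o=robot.observe();print(o['joints'].round(3))
s=robot.snapshot("top"); crop(s,140,100,440,300,2.6,"pics/c3.png")
E
```

```text
time_s: 5.07
eef_pos: [0.4598, 0.0418, 0.2352]
tcp_rot: [-0.117, 0.706, 0.689, 0.114]
wrist_force: [0.7, -0.6, -1.1]
width: 0.0918
gripper_force: 0.0
time_s: 5.4
eef_pos: [0.4605, 0.041, 0.2346]
tcp_rot: [-0.285, 0.658, 0.64, 0.276]
wrist_force: [-0.2, -0.1, -0.7]
width: 0.0921
gripper_force: 0.0
[-0.64   0.043  1.888  0.633  1.737 -0.679]
```

View pics/c3.png

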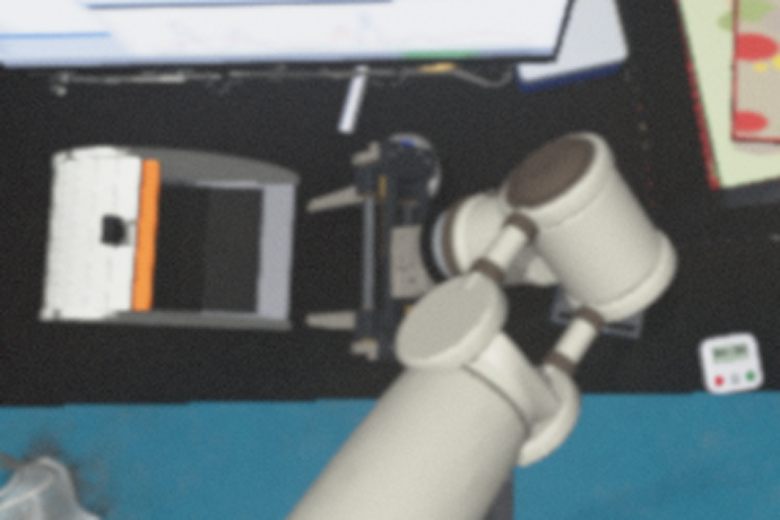

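```bash
python3 -m pendant '[{"fingers":1,"x":-4.6,"y":-38.7,"z":0,"wx":-7,"wy":0,"wz":0},{"fingers":1,"x":-4.6,"y":-38.7,"z":0,"wx":-7,"wy":0,"wz":0},{"fingers":1,"x":-4.6,"y":-38.7,"z":0,"wx":-7,"wy":0,"wz":0},{"fingers":1,"x":-4.6,"y":-38.7,"z":0,"wx":-7,"wy":0,"wz":0},{"fingers":1,"x":-4.6,"y":-38.7,"z":0,"wx":-7,"wy":0,"wz":0},{"fingers":1,"x":-4.6,"y":-38.7,"z":0,"wx":-7,"wy":0,"wz":0},{"fingers":1,"x":-4.6,"y":-38.7,"z":0,"wx":-7,"wy":0,"wz":0},{"fingers":1,"x":0,"y":0,"z":-30,"wx":0,"wy":0,"wz":-4.8},{"fingers":1,"x":0,"y":0,"z":-30,"wx":0,"wy":0,"wz":-4.8},{"fingers":1,"x":0,"y":0,"z":0,"wx":0,"wy":0,"wz":0}]' 40; python3 - <<'E'
from h import *
from scipy.spatial.transform import Rotation as Ro
o=robot.observe();print(o['joints'].round(3)); q=o["tcp_rot"];print(Ro.from_quat(np.r_[q[1:],q[0]]).as_matrix().round(3))
E
```

```text
time_s: 6.28
eef_pos: [0.4252, -0.2261, 0.1684]
tcp_rot: [0.008, 0.774, 0.633, -0.019]
wrist_force: [-0.4, 0.5, -0.2]
width: 0.0916
gripper_force: 0.0
[-0.712 -0.046  1.905 -0.043  1.273 -0.501]
[[ 0.197  0.98  -0.019]
 [ 0.979 -0.198 -0.037]
 [-0.04  -0.011 -0.999]]
```

```bash
python3 -m pendant '[{"fingers":1,"x":3,"y":-3.8,"z":-20,"wx":2.1,"wy":-1.1,"wz":-0.5},{"fingers":1,"x":0,"y":0,"z":-36,"wx":0,"wy":0,"wz":0},{"fingers":1,"x":0,"y":0,"z":-36,"wx":0,"wy":0,"wz":0},{"fingers":1,"x":0,"y":0,"z":-36,"wx":0,"wy":0,"wz":0},{"fingers":1,"x":0,"y":0,"z":-20,"wx":0,"wy":0,"wz":0},{"fingers":1,"x":0,"y":0,"z":-9,"wx":0,"wy":0,"wz":0},{"fingers":0,"x":0,"y":0,"z":0,"wx":0,"wy":0,"wz":0},{"fingers":-0.5,"x":0,"y":0,"z":0,"wx":0,"wy":0,"wz":0},{"fingers":-0.5,"x":0,"y":0,"z":0,"wx":0,"wy":0,"wz":0},{"fingers":-0.5,"x":0,"y":0,"z":0,"wx":0,"wy":0,"wz":0}]' 40
```

```text
time_s: 7.12
eef_pos: [0.4318, -0.2339, 0.0178]
tcp_rot: [0.006, 0.776, 0.631, 0.001]
wrist_force: [0.6, -1.1, -0.2]
width: 0.0676
gripper_force: 0.0
```

```bash
python3 -m pendant '[{"fingers":0.4,"x":-2,"y":0,"z":-6.5,"wx":0,"wy":0,"wz":0},{"fingers":-0.5,"x":0,"y":0,"z":0,"wx":0,"wy":0,"wz":0},{"fingers":-0.5,"x":0,"y":0,"z":0,"wx":0,"wy":0,"wz":0},{"fingers":-0.5,"x":0,"y":0,"z":0,"wx":0,"wy":0,"wz":0},{"fingers":-0.5,"x":0,"y":0,"z":0,"wx":0,"wy":0,"wz":0},{"fingers":-0.5,"x":0,"y":0,"z":0,"wx":0,"wy":0,"wz":0}]' 40
```

```text
time_s: 7.62
eef_pos: [0.4281, -0.2326, 0.009]
tcp_rot: [0.003, 0.776, 0.63, 0.0]
wrist_force: [-1.1, -0.2, -0.7]
width: 0.0558
gripper_force: 40.0
```

```bash
python3 -m pendant '[{"fingers":-0.5,"x":0,"y":0,"z":25,"wx":0,"wy":0,"wz":0},{"fingers":-0.5,"x":0,"y":0,"z":38,"wx":0,"wy":0,"wz":0},{"fingers":-0.5,"x":0,"y":0,"z":38,"wx":0,"wy":0,"wz":0},{"fingers":-0.5,"x":0,"y":35,"z":0,"wx":0,"wy":0,"wz":1.4},{"fingers":-0.5,"x":0,"y":39,"z":0,"wx":0,"wy":0,"wz":1.4},{"fingers":-0.5,"x":0,"y":39,"z":0,"wx":0,"wy":0,"wz":1.4},{"fingers":-0.5,"x":0,"y":39,"z":0,"wx":0,"wy":0,"wz":1.4},{"fingers":-0.5,"x":0,"y":39,"z":0,"wx":0,"wy":0,"wz":1.4},{"fingers":-0.5,"x":0,"y":39,"z":0,"wx":0,"wy":0,"wz":1.4},{"fingers":-0.5,"x":0,"y":38,"z":0,"wx":0,"wy":0,"wz":1.4}]' 40; python3 -m pendant '[{"fingers":-0.5,"x":0,"y":3,"z":0,"wx":0,"wy":0,"wz":0},{"fingers":-0.5,"x":0,"y":0,"z":0,"wx":0,"wy":0,"wz":0}]'; python3 - <<'E'
from h import *
from scipy.spatial.transform import Rotation as Ro
o=robot.observe();print(o['joints'].round(3)); q=o["tcp_rot"];print(Ro.from_quat(np.r_[q[1:],q[0]]).as_matrix().round(3))
f=robot.snapshot("side"); crop(f,200,130,400,280,4,"pics/c4.png")
E
```

```text
time_s: 8.45
eef_pos: [0.4275, 0.0373, 0.11]
tcp_rot: [0.003, 0.719, 0.695, 0.001]
wrist_force: [0.5, 0.4, -1.3]
width: 0.0555
gripper_force: 40.0
time_s: 8.62
eef_pos: [0.4276, 0.0401, 0.1097]
tcp_rot: [0.003, 0.718, 0.696, 0.0]
wrist_force: [0.1, 0.2, -1.2]
width: 0.0558
gripper_force: 40.0
[-0.187 -0.123  2.1   -0.003  1.159 -0.154]
[[ 0.032  0.999  0.005]
 [ 0.999 -0.032 -0.004]
 [-0.004  0.005 -1.   ]]
```

View pics/c4.png

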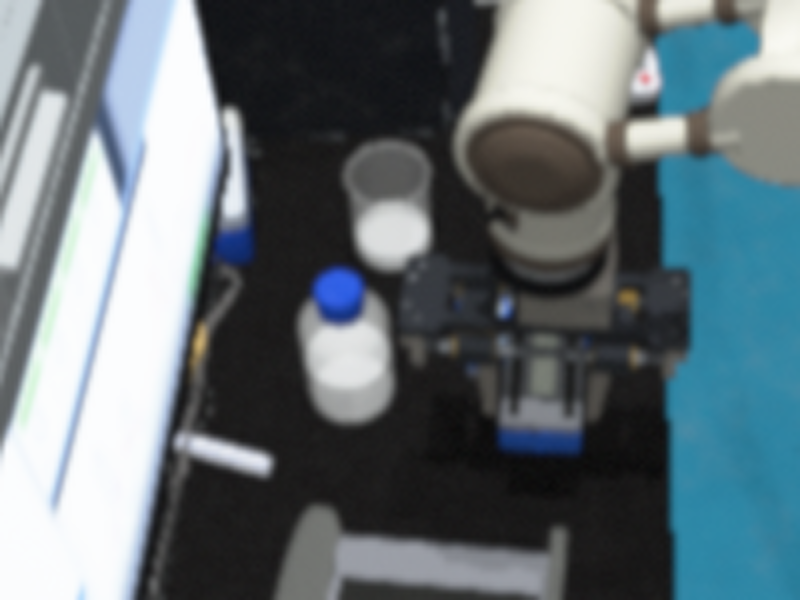

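```bash
python3 -m pendant '[{"fingers":-0.5,"x":0,"y":0,"z":-35,"wx":0,"wy":0,"wz":0},{"fingers":-0.5,"x":0,"y":0,"z":-35,"wx":0,"wy":0,"wz":0},{"fingers":-0.5,"x":0,"y":0,"z":-20,"wx":0,"wy":0,"wz":0},{"fingers":-0.5,"x":0,"y":0,"z":-7,"wx":0,"wy":0,"wz":0},{"fingers":-0.5,"x":0,"y":0,"z":-3,"wx":0,"wy":0,"wz":0},{"fingers":-0.5,"x":0,"y":0,"z":0,"wx":0,"wy":0,"wz":0}]'; 
```

```text
time_s: 9.17
eef_pos: [0.4279, 0.0372, 0.0103]
tcp_rot: [0.003, 0.72, 0.694, 0.0]
wrist_force: [-0.7, 0.2, -1.4]
width: 0.0559
gripper_force: 40.0
```

```bash
python3 -m pendant '[{"fingers":-0.5,"x":0,"y":0,"z":-1.5,"wx":0,"wy":0,"wz":0},{"fingers":-0.5,"x":0,"y":0,"z":0,"wx":0,"wy":0,"wz":0},{"fingers":0.5,"x":0,"y":0,"z":0,"wx":0,"wy":0,"wz":0},{"fingers":0.5,"x":0,"y":0,"z":0,"wx":0,"wy":0,"wz":0},{"fingers":0.5,"x":0,"y":-2,"z":0.8,"wx":-6.25,"wy":0,"wz":0},{"fingers":0.5,"x":0,"y":-2,"z":0.8,"wx":-6.25,"wy":0,"wz":0},{"fingers":0.5,"x":0,"y":-2,"z":0.8,"wx":-6.25,"wy":0,"wz":0},{"fingers":0.5,"x":0,"y":-2,"z":0.8,"wx":-6.25,"wy":0,"wz":0},{"fingers":0.5,"x":0,"y":0,"z":0,"wx":0,"wy":0,"wz":0},{"fingers":0.5,"x":0,"y":0,"z":0,"wx":0,"wy":0,"wz":0}]'
```

```text
time_s: 10.0
eef_pos: [0.4281, 0.0316, 0.0113]
tcp_rot: [0.158, 0.701, 0.679, -0.149]
wrist_force: [-0.0, 0.6, 0.1]
width: 0.0688
gripper_force: 0.0
```

```bash
python3 -m pendant '[{"fingers":-0.5,"x":0,"y":0,"z":0,"wx":0,"wy":0,"wz":0},{"fingers":-0.5,"x":0,"y":0,"z":0,"wx":0,"wy":0,"wz":0},{"fingers":-0.5,"x":0,"y":0,"z":0,"wx":0,"wy":0,"wz":0},{"fingers":-0.5,"x":0,"y":0,"z":0,"wx":0,"wy":0,"wz":0},{"fingers":-0.5,"x":0,"y":0,"z":20,"wx":0,"wy":0,"wz":0},{"fingers":-0.5,"x":0,"y":0,"z":35,"wx":0,"wy":0,"wz":0},{"fingers":-0.5,"x":0,"y":0,"z":35,"wx":0,"wy":0,"wz":0}]' 40;  python3 -m pendant '[{"fingers":-0.5,"x":0,"y":1.9,"z":0.7,"wx":6.92,"wy":0,"wz":0},{"fingers":-0.5,"x":0,"y":1.9,"z":0.7,"wx":6.92,"wy":0,"wz":0},{"fingers":-0.5,"x":0,"y":1.9,"z":0.7,"wx":6.92,"wy":0,"wz":0},{"fingers":-0.5,"x":0,"y":1.9,"z":0.7,"wx":6.92,"wy":0,"wz":0},{"fingers":-0.5,"x":0,"y":1.9,"z":0.7,"wx":6.92,"wy":0,"wz":0},{"fingers":-0.5,"x":0,"y":1.9,"z":0.7,"wx":6.92,"wy":0,"wz":0},{"fingers":-0.5,"x":0,"y":1.9,"z":0.7,"wx":6.92,"wy":0,"wz":0}]'; python3 -m pendant '[{"fingers":-0.5,"x":0,"y":1.9,"z":0.7,"wx":6.92,"wy":0,"wz":0},{"fingers":-0.5,"x":0,"y":1.9,"z":0.7,"wx":6.92,"wy":0,"wz":0},{"fingers":-0.5,"x":0,"y":1.9,"z":0.7,"wx":6.92,"wy":0,"wz":0},{"fingers":-0.5,"x":0,"y":1.9,"z":0.7,"wx":6.92,"wy":0,"wz":0},{"fingers":-0.5,"x":0,"y":1.9,"z":0.7,"wx":6.92,"wy":0,"wz":0},{"fingers":-0.5,"x":0,"y":1.9,"z":0.7,"wx":6.92,"wy":0,"wz":0},{"fingers":-0.5,"x":0,"y":0,"z":0,"wx":0,"wy":0,"wz":0},{"fingers":-0.5,"x":0,"y":0,"z":0,"wx":0,"wy":0,"wz":0}]';python3 - <<'E'
from h import *
from scipy.spatial.transform import Rotation as Ro
o=robot.observe();print(o['joints'].round(3)); q=o["tcp_rot"];print(Ro.from_quat(np.r_[q[1:],q[0]]).as_matrix().round(3))
E
```

```text
time_s: 10.58
eef_pos: [0.4264, 0.0298, 0.1015]
tcp_rot: [0.157, 0.702, 0.678, -0.151]
wrist_force: [0.8, -0.5, -1.5]
width: 0.0558
gripper_force: 39.9
time_s: 11.17
eef_pos: [0.4291, 0.0427, 0.108]
tcp_rot: [-0.143, 0.705, 0.679, 0.145]
wrist_force: [0.0, -0.3, -1.6]
width: 0.056
gripper_force: 39.9
time_s: 11.83
eef_pos: [0.4277, 0.0546, 0.1095]
tcp_rot: [-0.384, 0.61, 0.584, 0.373]
wrist_force: [-0.1, 0.5, -1.6]
width: 0.0559
gripper_force: 39.9
[-0.756  0.391  1.986  0.73   1.689 -0.999]
[[ 0.039  0.999  0.007]
 [ 0.426 -0.023  0.904]
 [ 0.904 -0.033 -0.427]]
```

```bash
python3 -m pendant '[{"fingers":-0.5,"x":0,"y":0,"z":-20,"wx":0,"wy":-2.8,"wz":0},{"fingers":-0.5,"x":0,"y":0,"z":-15,"wx":0,"wy":0,"wz":0},{"fingers":-0.5,"x":0,"y":0,"z":-6,"wx":0,"wy":0,"wz":0},{"fingers":-0.5,"x":0,"y":0,"z":0,"wx":0,"wy":0,"wz":0}]';python3 - <<'E'
from h import *
from scipy.spatial.transform import Rotation as Ro
o=robot.observe();print(o['joints'].round(3)); q=o["tcp_rot"];print(Ro.from_quat(np.r_[q[1:],q[0]]).as_matrix().round(3))
f=robot.snapshot("side"); crop(f,240,150,380,270,5,"pics/c5.png")
E
```

```text
time_s: 12.17
eef_pos: [0.4283, 0.0552, 0.0702]
tcp_rot: [-0.368, 0.6, 0.595, 0.388]
wrist_force: [0.3, 1.4, -0.6]
width: 0.0559
gripper_force: 39.9
[-0.763  0.474  1.986  0.736  1.62  -1.105]
[[-0.009  1.     0.026]
 [ 0.429 -0.02   0.903]
 [ 0.903  0.02  -0.429]]
```

View pics/c5.png

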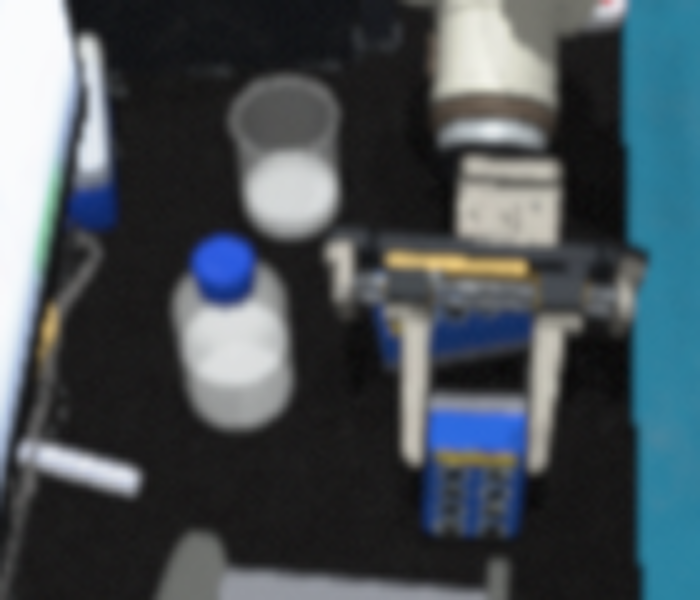

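```bash
python3 -m pendant '[{"fingers":-0.5,"x":0,"y":0,"z":-4,"wx":0,"wy":0,"wz":0},{"fingers":-0.5,"x":0,"y":0,"z":-3,"wx":0,"wy":0,"wz":0},{"fingers":-0.5,"x":0,"y":0,"z":0,"wx":0,"wy":0,"wz":0}]';python3 -m pendant '[{"fingers":-0.5,"x":0,"y":0,"z":-2,"wx":0,"wy":0,"wz":0},{"fingers":-0.5,"x":0,"y":0,"z":0,"wx":0,"wy":0,"wz":0}]';python3 -m pendant '[{"fingers":-0.5,"x":0,"y":0,"z":-2,"wx":0,"wy":0,"wz":0},{"fingers":-0.5,"x":0,"y":0,"z":0,"wx":0,"wy":0,"wz":0}]'
```

```text
time_s: 12.47
eef_pos: [0.4283, 0.055, 0.0629]
tcp_rot: [-0.369, 0.6, 0.595, 0.388]
wrist_force: [0.5, 0.6, -1.3]
width: 0.0556
gripper_force: 39.9
time_s: 12.63
eef_pos: [0.4282, 0.0551, 0.0608]
tcp_rot: [-0.369, 0.6, 0.595, 0.388]
wrist_force: [-0.0, 0.1, -0.2]
width: 0.0558
gripper_force: 39.9
time_s: 12.8
eef_pos: [0.4284, 0.055, 0.0604]
tcp_rot: [-0.37, 0.599, 0.594, 0.389]
wrist_force: [-1.1, -3.2, 8.1]
width: 0.0559
gripper_force: 39.9
```

```bash
python3 -m pendant '[{"fingers":1,"x":0,"y":0,"z":1,"wx":0,"wy":0,"wz":0},{"fingers":1,"x":0,"y":0,"z":0,"wx":0,"wy":0,"wz":0},{"fingers":1,"x":0,"y":0,"z":0,"wx":0,"wy":0,"wz":0},{"fingers":1,"x":0,"y":0,"z":0,"wx":0,"wy":0,"wz":0},{"fingers":1,"x":0,"y":-12,"z":5.7,"wx":0,"wy":0,"wz":0},{"fingers":1,"x":0,"y":-22,"z":10.5,"wx":0,"wy":0,"wz":0},{"fingers":1,"x":0,"y":-25,"z":12,"wx":0,"wy":0,"wz":0},{"fingers":1,"x":0,"y":0,"z":36,"wx":-2,"wy":0,"wz":0},{"fingers":1,"x":0,"y":0,"z":36,"wx":-7.1,"wy":0,"wz":0},{"fingers":1,"x":0,"y":0,"z":36,"wx":-7.1,"wy":0,"wz":0}]'
python3 -m pendant '[{"fingers":1,"x":0,"y":8,"z":20,"wx":-7.1,"wy":0,"wz":0},{"fingers":1,"x":0,"y":8,"z":0,"wx":-7.1,"wy":0,"wz":0},{"fingers":1,"x":0,"y":8,"z":0,"wx":-7.1,"wy":0,"wz":0},{"fingers":1,"x":0,"y":8,"z":0,"wx":-7.1,"wy":0,"wz":0},{"fingers":1,"x":0,"y":8,"z":0,"wx":-7.1,"wy":0,"wz":0},{"fingers":1,"x":0,"y":8,"z":0,"wx":-7.1,"wy":0,"wz":0},{"fingers":1,"x":0,"y":8,"z":0,"wx":-7.1,"wy":0,"wz":0},{"fingers":1,"x":0,"y":8,"z":0,"wx":-7.1,"wy":0,"wz":0},{"fingers":1,"x":0,"y":8,"z":0,"wx":-7.1,"wy":0,"wz":0},{"fingers":1,"x":0,"y":8,"z":0,"wx":-7.1,"wy":0,"wz":0}]'
python3 -m pendant '[{"fingers":1,"x":0,"y":0,"z":0,"wx":-7.1,"wy":0,"wz":0},{"fingers":1,"x":0,"y":0,"z":0,"wx":-5,"wy":0,"wz":0},{"fingers":1,"x":0,"y":0,"z":0,"wx":0,"wy":0,"wz":0}]';python3 - <<'E'
from h import *
from scipy.spatial.transform import Rotation as Ro
o=robot.observe();print(o['joints'].round(3)); q=o["tcp_rot"];print(Ro.from_quat(np.r_[q[1:],q[0]]).as_matrix().round(3))
f=robot.snapshot("side"); crop(f,240,150,380,270,5,"pics/c6.png")
E
```

```text
time_s: 13.63
eef_pos: [0.4279, -0.0057, 0.193]
tcp_rot: [-0.284, 0.646, 0.64, 0.303]
wrist_force: [1.1, -0.6, 0.3]
width: 0.092
gripper_force: 0.0
time_s: 14.47
eef_pos: [0.4293, 0.0762, 0.2152]
tcp_rot: [0.146, 0.69, 0.698, -0.125]
wrist_force: [0.8, -1.3, -1.2]
width: 0.0917
gripper_force: 0.0
time_s: 14.72
eef_pos: [0.4271, 0.0775, 0.211]
tcp_rot: [0.214, 0.669, 0.683, -0.201]
wrist_force: [0.4, -0.0, -0.1]
width: 0.0921
gripper_force: 0.0
[ 0.305 -0.003  1.889 -0.577  1.453  0.412]
[[-0.014  1.     0.024]
 [ 0.828  0.025 -0.56 ]
 [-0.561  0.012 -0.828]]
```

View pics/c6.png

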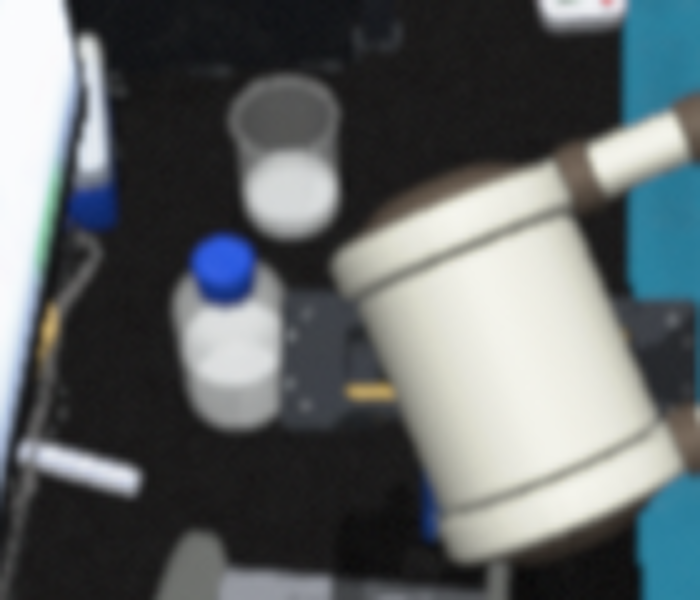

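```bash
python3 -m pendant '[{"fingers":1,"x":1,"y":11,"z":-30,"wx":-1,"wy":0.7,"wz":-2.5},{"fingers":1,"x":0,"y":11,"z":-31,"wx":0,"wy":0,"wz":0},{"fingers":1,"x":0,"y":-14.5,"z":-21.4,"wx":0,"wy":0,"wz":0},{"fingers":1,"x":0,"y":-14.5,"z":-21.4,"wx":0,"wy":0,"wz":0},{"fingers":1,"x":0,"y":-14.5,"z":-21.4,"wx":0,"wy":0,"wz":0},{"fingers":1,"x":0,"y":-14.5,"z":-21.4,"wx":0,"wy":0,"wz":0},{"fingers":1,"x":0,"y":0,"z":0,"wx":0,"wy":0,"wz":0},{"fingers":1,"x":0,"y":0,"z":0,"wx":0,"wy":0,"wz":0}]' 40;python3 - <<'E'
from h import *
from scipy.spatial.transform import Rotation as Ro
o=robot.observe();q=o["tcp_rot"];print(Ro.from_quat(np.r_[q[1:],q[0]]).as_matrix().round(3))
E
```

```text
time_s: 15.43
eef_pos: [0.4289, 0.0385, 0.0665]
tcp_rot: [0.21, 0.684, 0.665, -0.213]
wrist_force: [-0.4, 1.2, 0.1]
width: 0.0921
gripper_force: 0.0
[[ 0.023  1.    -0.012]
 [ 0.82  -0.026 -0.571]
 [-0.572  0.004 -0.821]]
```

```bash
python3 -m pendant '[{"fingers":1,"x":0,"y":3.5,"z":-1.5,"wx":0,"wy":0,"wz":0},{"fingers":0.3,"x":0,"y":0,"z":0,"wx":0,"wy":0,"wz":0},{"fingers":-0.5,"x":0,"y":0,"z":0,"wx":0,"wy":0,"wz":0},{"fingers":-0.5,"x":0,"y":0,"z":0,"wx":0,"wy":0,"wz":0},{"fingers":-0.5,"x":0,"y":0,"z":0,"wx":0,"wy":0,"wz":0},{"fingers":-0.5,"x":0,"y":0,"z":0,"wx":0,"wy":0,"wz":0},{"fingers":-0.5,"x":0,"y":0,"z":0,"wx":0,"wy":0,"wz":0}]' 40;python3 - <<'E'
from h import *
from scipy.spatial.transform import Rotation as Ro
o=robot.observe();q=o["tcp_rot"];print(Ro.from_quat(np.r_[q[1:],q[0]]).as_matrix().round(3))
E
```

```text
time_s: 16.02
eef_pos: [0.4294, 0.0437, 0.0648]
tcp_rot: [0.211, 0.682, 0.667, -0.213]
wrist_force: [-0.1, 1.4, 1.2]
width: 0.0558
gripper_force: 39.9
[[ 0.021  1.    -0.008]
 [ 0.82  -0.022 -0.572]
 [-0.572  0.005 -0.82 ]]
```

```bash
python3 -m pendant '[{"fingers":-0.5,"x":0,"y":0,"z":25,"wx":0,"wy":0,"wz":0},{"fingers":-0.5,"x":0,"y":0,"z":38,"wx":0,"wy":0,"wz":0},{"fingers":-0.5,"x":0,"y":0,"z":40,"wx":0,"wy":0,"wz":0},{"fingers":-0.5,"x":3.5,"y":5.5,"z":2,"wx":6.91,"wy":0,"wz":0},{"fingers":-0.5,"x":3.5,"y":5.5,"z":2,"wx":6.91,"wy":0,"wz":0},{"fingers":-0.5,"x":3.5,"y":5.5,"z":2,"wx":6.91,"wy":0,"wz":0},{"fingers":-0.5,"x":3.5,"y":5.5,"z":2,"wx":6.91,"wy":0,"wz":0},{"fingers":-0.5,"x":3.5,"y":5.5,"z":2,"wx":6.91,"wy":0,"wz":0},{"fingers":-0.5,"x":3.5,"y":5.5,"z":2,"wx":6.91,"wy":0,"wz":0}]'
python3 -m pendant '[{"fingers":-0.5,"x":3.5,"y":5.5,"z":2,"wx":6.91,"wy":0,"wz":0},{"fingers":-0.5,"x":3.5,"y":5.5,"z":2,"wx":6.91,"wy":0,"wz":0},{"fingers":-0.5,"x":3.5,"y":5.5,"z":2,"wx":6.91,"wy":0,"wz":0},{"fingers":-0.5,"x":3.5,"y":5.5,"z":2,"wx":6.91,"wy":0,"wz":0},{"fingers":-0.5,"x":3.5,"y":5.5,"z":2,"wx":6.91,"wy":0,"wz":0},{"fingers":-0.5,"x":3.5,"y":5.5,"z":2,"wx":6.91,"wy":0,"wz":0},{"fingers":-0.5,"x":3.5,"y":5.5,"z":2,"wx":6.91,"wy":0,"wz":0},{"fingers":-0.5,"x":0,"y":0,"z":0,"wx":0,"wy":0,"wz":0},{"fingers":-0.5,"x":0,"y":0,"z":0,"wx":0,"wy":0,"wz":0}]'
python3 - <<'E'
from h import *
from scipy.spatial.transform import Rotation as Ro
o=robot.observe();q=o["tcp_rot"];print(o["joints"].round(3),Ro.from_quat(np.r_[q[1:],q[0]]).as_matrix().round(3))
s=robot.snapshot("top"); f=robot.snapshot("side")
a=cv2.resize(s["img"][120:280,145:395],None,fx=3,fy=3)[:,:,::-1];cv2.imwrite("pics/c7t.png",a)
crop(f,240,150,390,270,5,"pics/c7s.png")
E
```

```text
time_s: 16.77
eef_pos: [0.451, 0.0768, 0.1809]
tcp_rot: [-0.045, 0.713, 0.699, 0.04]
wrist_force: [-0.4, -0.0, -1.8]
width: 0.0558
gripper_force: 39.9
time_s: 17.52
eef_pos: [0.4742, 0.1145, 0.1922]
tcp_rot: [-0.333, 0.634, 0.622, 0.319]
wrist_force: [-0.2, 0.8, -1.1]
width: 0.0555
gripper_force: 39.9
[-0.545  0.157  1.939  0.771  1.656 -0.71 ] [[ 0.024  1.    -0.01 ]
 [ 0.575 -0.006  0.818]
 [ 0.817 -0.026 -0.575]]
```

View pics/c7t.png

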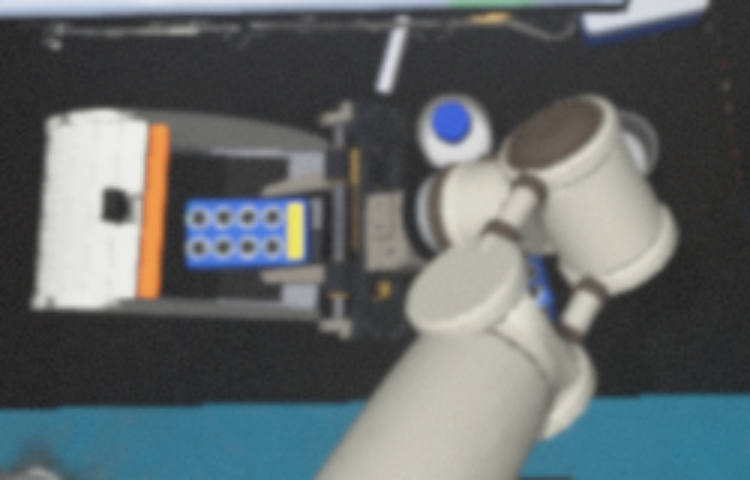

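```bash
python3 -m pendant '[{"fingers":-0.5,"x":2,"y":23,"z":-15,"wx":0,"wy":-1.8,"wz":0},{"fingers":-0.5,"x":0,"y":0,"z":-30,"wx":0,"wy":0,"wz":0},{"fingers":-0.5,"x":0,"y":0,"z":-36,"wx":0,"wy":0,"wz":0},{"fingers":-0.5,"x":0,"y":0,"z":-36,"wx":0,"wy":0,"wz":0},{"fingers":-0.5,"x":0,"y":0,"z":-25,"wx":0,"wy":0,"wz":0},{"fingers":-0.5,"x":0,"y":0,"z":-5,"wx":0,"wy":0,"wz":0},{"fingers":-0.5,"x":0,"y":0,"z":0,"wx":0,"wy":0,"wz":0}]'
python3 - <<'E'
from h import *
from scipy.spatial.transform import Rotation as Ro
o=robot.observe();q=o["tcp_rot"];print(o["joints"].round(3),Ro.from_quat(np.r_[q[1:],q[0]]).as_matrix().round(3))
E
```

```text
time_s: 18.2
eef_pos: [0.4764, 0.1387, 0.0468]
tcp_rot: [-0.323, 0.627, 0.628, 0.329]
wrist_force: [-0.7, 0.6, -0.1]
width: 0.0564
gripper_force: 39.9
[-0.505  0.432  1.972  0.818  1.406 -0.938] [[-0.005  1.     0.008]
 [ 0.575 -0.003  0.818]
 [ 0.818  0.009 -0.575]]
```

```bash
python3 -m pendant '[{"fingers":-0.5,"x":0.7,"y":17,"z":0,"wx":0,"wy":0,"wz":-1.4},{"fingers":-0.5,"x":0.7,"y":17,"z":-4,"wx":0,"wy":0,"wz":0},{"fingers":-0.5,"x":0,"y":0,"z":-8,"wx":0,"wy":0,"wz":0},{"fingers":-0.5,"x":0,"y":0,"z":-4,"wx":0,"wy":0,"wz":0},{"fingers":-0.5,"x":0,"y":0,"z":0,"wx":0,"wy":0,"wz":0}]'; python3 -m pendant '[{"fingers":-0.5,"x":0,"y":0,"z":-2,"wx":0,"wy":0,"wz":0},{"fingers":-0.5,"x":0,"y":0,"z":0,"wx":0,"wy":0,"wz":0}]'; python3 -m pendant '[{"fingers":-0.5,"x":0,"y":0,"z":-2,"wx":0,"wy":0,"wz":0},{"fingers":-0.5,"x":0,"y":0,"z":0,"wx":0,"wy":0,"wz":0}]'
```

```text
time_s: 18.62
eef_pos: [0.4788, 0.1715, 0.0312]
tcp_rot: [-0.317, 0.635, 0.62, 0.334]
wrist_force: [0.3, 0.4, -1.5]
width: 0.0558
gripper_force: 39.9
time_s: 18.78
eef_pos: [0.4788, 0.1712, 0.029]
tcp_rot: [-0.318, 0.635, 0.62, 0.334]
wrist_force: [0.3, -0.2, -1.0]
width: 0.0558
gripper_force: 39.9
time_s: 18.95
eef_pos: [0.4783, 0.1716, 0.0266]
tcp_rot: [-0.318, 0.635, 0.62, 0.334]
wrist_force: [0.8, 0.3, -2.4]
width: 0.0558
gripper_force: 39.9
```

```bash
for i in 1; do python3 -m pendant '[{"fingers":-0.5,"x":0,"y":0,"z":-1.5,"wx":0,"wy":0,"wz":0},{"fingers":-0.5,"x":0,"y":0,"z":0,"wx":0,"wy":0,"wz":0}]'; done; python3 - <<'E'
from h import *
from scipy.spatial.transform import Rotation as Ro
o=robot.observe();q=o["tcp_rot"];print(o["wrist_torque"],Ro.from_quat(np.r_[q[1:],q[0]]).as_matrix().round(3))
E
```

```text
time_s: 19.12
eef_pos: [0.4785, 0.1717, 0.0255]
tcp_rot: [-0.318, 0.635, 0.62, 0.334]
wrist_force: [-0.1, -1.6, 2.1]
width: 0.0557
gripper_force: 39.9
[-0.37764166  0.1731388   0.05838644] [[ 0.009  1.     0.03 ]
 [ 0.574 -0.03   0.818]
 [ 0.819  0.01  -0.574]]
```

```bash
python3 -m pendant '[{"fingers":-0.5,"x":0,"y":0,"z":-1,"wx":0,"wy":0,"wz":0},{"fingers":0.38,"x":0,"y":0,"z":0,"wx":0,"wy":0,"wz":0},{"fingers":0.38,"x":0,"y":0,"z":0,"wx":0,"wy":0,"wz":0},{"fingers":0.38,"x":0,"y":0,"z":0,"wx":0,"wy":0,"wz":0}]';  python3 -m pendant '[{"fingers":0.38,"x":0,"y":-8,"z":6,"wx":0,"wy":0,"wz":0},{"fingers":0.38,"x":0,"y":-16,"z":12,"wx":0,"wy":0,"wz":0},{"fingers":0.38,"x":0,"y":-8,"z":30,"wx":0,"wy":0,"wz":0},{"fingers":0.38,"x":0,"y":0,"z":38,"wx":0,"wy":0,"wz":0},{"fingers":0.38,"x":0,"y":0,"z":38,"wx":0,"wy":0,"wz":0},{"fingers":0.38,"x":0,"y":0,"z":30,"wx":-3,"wy":0,"wz":0},{"fingers":0.3,"x":0,"y":0,"z":20,"wx":-7,"wy":0,"wz":0},{"fingers":0.3,"x":0,"y":0,"z":10,"wx":-7,"wy":0,"wz":0},{"fingers":0.3,"x":0,"y":5,"z":0,"wx":-7,"wy":0,"wz":0},{"fingers":0.3,"x":0,"y":5,"z":0,"wx":-7,"wy":0,"wz":0}]'; python3 -m pendant '[{"fingers":0.3,"x":3,"y":10,"z":0,"wx":-7,"wy":0,"wz":0},{"fingers":0.3,"x":5,"y":20,"z":0,"wx":-7,"wy":0,"wz":0},{"fingers":0.3,"x":5,"y":25,"z":0,"wx":-7,"wy":0,"wz":0},{"fingers":0.3,"x":5,"y":25,"z":0,"wx":-7,"wy":0,"wz":0},{"fingers":0.3,"x":5,"y":15,"z":0,"wx":-3,"wy":0,"wz":0},{"fingers":0.3,"x":0,"y":0,"z":0,"wx":0,"wy":0,"wz":0},{"fingers":0.3,"x":0,"y":0,"z":0,"wx":0,"wy":0,"wz":0}]'; python3 - <<'E'
from h import *
from scipy.spatial.transform import Rotation as Ro
o=robot.observe();q=o["tcp_rot"];print(o["joints"].round(3),Ro.from_quat(np.r_[q[1:],q[0]]).as_matrix().round(3))
s=robot.snapshot("top"); cv2.imwrite("pics/t8.png",s["img"][:,:,::-1])
h=cv2.cvtColor(s["img"],cv2.COLOR_RGB2HSV)
b=((h[...,0]>105)&(h[...,0]<125)&(h[...,1]>140)&(h[...,2]>90)).astype('uint8');b[:140]=0;b[245:]=0
for m,n in((b,"blue"),((((h[...,0]>22)&(h[...,0]<35)&(h[...,1]>120)&(h[...,2]>120)).astype('uint8')),"yel")):
    m=m.copy();m[:140]=0;m[245:]=0
    for c in cv2.findContours(cv2.morphologyEx(m,cv2.MORPH_CLOSE,np.ones((5,5))),0,2)[0]:
        if cv2.contourArea(c)>15:
            r=cv2.minAreaRect(c);print(n,cv2.contourArea(c),np.round(r[0],1),np.round(r[1],1),r[2],pt(s,*r[0],.048).round(4),pt(s,*r[0],.036).round(4))
E
```

```text
time_s: 19.45
eef_pos: [0.4781, 0.1721, 0.0241]
tcp_rot: [-0.318, 0.635, 0.62, 0.334]
wrist_force: [-1.4, 0.1, -0.3]
width: 0.0634
gripper_force: 0.0
time_s: 20.28
eef_pos: [0.4795, 0.1486, 0.2109]
tcp_rot: [-0.132, 0.698, 0.686, 0.156]
wrist_force: [-0.5, 0.7, -0.6]
width: 0.06
gripper_force: 0.0
time_s: 20.87
eef_pos: [0.5007, 0.2459, 0.2078]
tcp_rot: [0.054, 0.707, 0.704, -0.033]
wrist_force: [-1.2, -0.4, 0.7]
width: 0.0595
gripper_force: 0.0
[ 0.314  0.148  1.627 -0.129  1.379  0.344] [[ 0.006  1.     0.029]
 [ 0.992 -0.003 -0.123]
 [-0.123  0.029 -0.992]]
blue 31.5 [220.5 210.2] [33.   2.7] 2.2906100749969482 [0.452  0.1844 0.048 ] [0.4529 0.1873 0.036 ]
blue 25.0 [318.4 218. ] [23.1  2.9] 74.05460357666016 [ 0.4236 -0.0989  0.048 ] [ 0.4242 -0.0989  0.036 ]
blue 47.5 [308.8 217.1] [29.6  3.2] 75.0685806274414 [ 0.427  -0.0713  0.048 ] [ 0.4276 -0.0709  0.036 ]
blue 20.0 [216.5 202. ] [ 2. 25.] 90.0 [0.4763 0.1962 0.048 ] [0.4774 0.1991 0.036 ]
blue 45.5 [326.4 212.9] [28.6  2.8] 74.47589111328125 [ 0.438  -0.1225  0.048 ] [ 0.4387 -0.1227  0.036 ]
blue 45.0 [621.8 192.2] [ 6.  10.8] 71.56504821777344 [ 0.4802 -0.9805  0.048 ] [ 0.4814 -0.9892  0.036 ]
blue 87.5 [295.  160.5] [11. 10.] 90.0 [ 0.5938 -0.0338  0.048 ] [ 0.5961 -0.0332  0.036 ]
yel 19.5 [234.  201.5] [ 2. 13.] 0.0 [0.4767 0.1453 0.048 ] [0.4778 0.1477 0.036 ]
yel 67.5 [505.5 152. ] [15.  6.] 0.0 [ 0.6059 -0.6517  0.048 ] [ 0.6084 -0.6572  0.036 ]
```

```bash
python3 -m pendant '[{"fingers":0.3,"x":5,"y":15,"z":-5,"wx":7,"wy":1.7,"wz":-2},{"fingers":0.3,"x":0,"y":0,"z":0,"wx":0,"wy":0,"wz":0},{"fingers":0.3,"x":0,"y":0,"z":-25,"wx":0,"wy":0,"wz":0},{"fingers":0.3,"x":0,"y":0,"z":-25,"wx":0,"wy":0,"wz":0},{"fingers":0.3,"x":0,"y":0,"z":0,"wx":0,"wy":0,"wz":0}]' 20;  python3 - <<'E'
from h import *
from scipy.spatial.transform import Rotation as Ro
o=robot.observe();q=o["tcp_rot"];print(Ro.from_quat(np.r_[q[1:],q[0]]).as_matrix().round(3))
E
```

```text
time_s: 21.33
eef_pos: [0.503, 0.2566, 0.1484]
tcp_rot: [0.001, 0.722, 0.692, -0.007]
wrist_force: [-0.9, -0.5, -1.2]
width: 0.0598
gripper_force: 0.0
[[ 0.043  0.999 -0.009]
 [ 0.999 -0.043 -0.012]
 [-0.012 -0.009 -1.   ]]
```

```bash
python3 -m pendant '[{"fingers":-0.8,"x":3,"y":4,"z":1,"wx":0,"wy":0,"wz":0},{"fingers":-0.8,"x":0,"y":0,"z":0,"wx":0,"wy":0,"wz":0},{"fingers":-0.8,"x":0,"y":0,"z":0,"wx":0,"wy":0,"wz":0},{"fingers":-0.8,"x":0,"y":0,"z":0,"wx":0,"wy":0,"wz":0},{"fingers":-0.8,"x":0,"y":0,"z":0,"wx":0,"wy":0,"wz":0},{"fingers":-0.8,"x":0,"y":0,"z":0,"wx":0,"wy":0,"wz":0}]' 20
```

```text
time_s: 21.83
eef_pos: [0.5062, 0.2642, 0.1559]
tcp_rot: [0.0, 0.721, 0.693, -0.006]
wrist_force: [-14.5, -1.1, 11.0]
width: 0.0298
gripper_force: 20.0
```

```bash
python3 -m pendant '[{"fingers":-0.8,"x":-4,"y":-10,"z":2,"wx":0,"wy":0,"wz":0},{"fingers":-0.8,"x":-0.4,"y":-15.7,"z":1,"wx":0,"wy":0,"wz":0},{"fingers":-0.8,"x":-0.4,"y":-15.7,"z":-0.5,"wx":0,"wy":0,"wz":0},{"fingers":-0.8,"x":-0.4,"y":-15.4,"z":-3,"wx":0,"wy":0,"wz":0},{"fingers":-0.8,"x":-0.4,"y":-15,"z":-4.7,"wx":0,"wy":0,"wz":0},{"fingers":-0.8,"x":-0.4,"y":-14.4,"z":-6.2,"wx":0,"wy":0,"wz":0},{"fingers":-0.8,"x":0,"y":0,"z":0,"wx":0,"wy":0,"wz":0}]'
```

```text
time_s: 22.42
eef_pos: [0.5008, 0.1751, 0.1435]
tcp_rot: [0.001, 0.722, 0.692, -0.006]
wrist_force: [-11.5, -4.8, 8.7]
width: 0.0298
gripper_force: 20.0
```

```bash
python3 -m pendant '[{"fingers":-0.8,"x":-4,"y":-14,"z":-6,"wx":0,"wy":0,"wz":0},{"fingers":-0.8,"x":-0.4,"y":-13.2,"z":-8,"wx":0,"wy":0,"wz":0},{"fingers":-0.8,"x":-0.4,"y":-12.3,"z":-9.8,"wx":0,"wy":0,"wz":0},{"fingers":-0.8,"x":-0.4,"y":-11.3,"z":-10.9,"wx":0,"wy":0,"wz":0},{"fingers":-0.8,"x":-0.4,"y":-10.1,"z":-12,"wx":0,"wy":0,"wz":0},{"fingers":-0.8,"x":-0.4,"y":-8.9,"z":-13,"wx":0,"wy":0,"wz":0},{"fingers":-0.8,"x":0,"y":-7.5,"z":-13.8,"wx":0,"wy":0,"wz":0},{"fingers":-0.8,"x":0,"y":-5,"z":-12,"wx":0,"wy":0,"wz":0},{"fingers":-0.8,"x":0,"y":0,"z":0,"wx":0,"wy":0,"wz":0}]'
```

```text
time_s: 23.17
eef_pos: [0.4958, 0.0932, 0.0557]
tcp_rot: [0.002, 0.722, 0.692, -0.005]
wrist_force: [-3.7, -4.3, -1.2]
width: 0.03
gripper_force: 20.0
```

```bash
python3 -m pendant '[{"fingers":-0.8,"x":0,"y":-1,"z":-4,"wx":0,"wy":0,"wz":0},{"fingers":-0.8,"x":0,"y":0,"z":-3,"wx":0,"wy":0,"wz":0},{"fingers":-0.8,"x":0,"y":0,"z":0,"wx":0,"wy":0,"wz":0}]'; python3 -m pendant '[{"fingers":-0.8,"x":0,"y":0,"z":-4,"wx":0,"wy":0,"wz":0},{"fingers":-0.8,"x":0,"y":0,"z":0,"wx":0,"wy":0,"wz":0}]'
```

```text
time_s: 23.42
eef_pos: [0.4957, 0.0917, 0.0502]
tcp_rot: [0.003, 0.721, 0.693, -0.006]
wrist_force: [-6.5, -10.2, 1.8]
width: 0.0298
gripper_force: 19.9
time_s: 23.58
eef_pos: [0.4958, 0.0919, 0.0476]
tcp_rot: [0.002, 0.721, 0.693, -0.006]
wrist_force: [-11.2, -9.3, 12.4]
width: 0.0298
gripper_force: 19.9
```

```bash
python3 -m pendant '[{"fingers":-0.8,"x":0,"y":3,"z":-4,"wx":0,"wy":0,"wz":0},{"fingers":-0.8,"x":0,"y":0,"z":0,"wx":0,"wy":0,"wz":0}]'; python3 -m pendant '[{"fingers":-0.8,"x":0,"y":0,"z":-3,"wx":0,"wy":0,"wz":0},{"fingers":-0.8,"x":0,"y":0,"z":0,"wx":0,"wy":0,"wz":0}]'
```

```text
time_s: 23.75
eef_pos: [0.496, 0.0947, 0.0447]
tcp_rot: [0.003, 0.721, 0.693, -0.007]
wrist_force: [-14.2, -11.5, 21.0]
width: 0.0298
gripper_force: 19.9
time_s: 23.92
eef_pos: [0.4961, 0.0957, 0.0424]
tcp_rot: [0.002, 0.721, 0.693, -0.006]
wrist_force: [-16.1, -5.9, 26.8]
width: 0.0297
gripper_force: 20.0
```

```bash
python3 -m pendant '[{"fingers":0.3,"x":0,"y":0,"z":0,"wx":0,"wy":0,"wz":0},{"fingers":0.3,"x":0,"y":0,"z":0,"wx":0,"wy":0,"wz":0},{"fingers":0.3,"x":0,"y":0,"z":0,"wx":0,"wy":0,"wz":0},{"fingers":0.3,"x":0,"y":0,"z":25,"wx":0,"wy":0,"wz":0},{"fingers":0.3,"x":0,"y":-5,"z":38,"wx":0,"wy":0,"wz":0},{"fingers":0.3,"x":0,"y":-10,"z":38,"wx":0,"wy":0,"wz":0},{"fingers":0.3,"x":-20,"y":-10,"z":38,"wx":0,"wy":0,"wz":0},{"fingers":0.3,"x":-38,"y":0,"z":10,"wx":0,"wy":0,"wz":0},{"fingers":0.3,"x":-38,"y":0,"z":10,"wx":0,"wy":0,"wz":0},{"fingers":0.3,"x":-38,"y":0,"z":10,"wx":0,"wy":0,"wz":0}]'; python3 -m pendant '[{"fingers":0.3,"x":-25,"y":-15,"z":20,"wx":0,"wy":0,"wz":0},{"fingers":0.3,"x":0,"y":0,"z":0,"wx":0,"wy":0,"wz":0}]'; python3 - <<'E'
from h import *
s=robot.snapshot("top"); cv2.imwrite("pics/t9.png",s["img"][:,:,::-1])
a=cv2.imread("pics/top0.png")
b=s["img"][:,:,::-1]
d=np.abs(a.astype(int)-b).max(2)
for n,(u0,v0,u1,v1) in dict(store=(150,150,262,232),knob=(235,180,262,210),other=(295,185,340,240),bottle=(275,145,320,190),beaker=(332,145,375,195),timer=(405,222,440,255),oldpos=(345,200,395,235)).items():
    r=d[v0:v1,u0:u1];print(n,r.mean().round(2),np.percentile(r,99))
def org(i):
    h=cv2.cvtColor(i,cv2.COLOR_BGR2HSV);m=((h[...,0]<20)&(h[...,1]>150)&(h[...,2]>120));m[:140]=0;m[245:]=0;m[:,265:]=0;return m.sum(),np.argwhere(m).min(0),np.argwhere(m).max(0)
print(org(a),org(np.ascontiguousarray(b)))
E
```

```text
time_s: 24.75
eef_pos: [0.3633, 0.0728, 0.207]
tcp_rot: [0.003, 0.721, 0.693, -0.002]
wrist_force: [-0.6, -1.3, 1.3]
width: 0.0595
gripper_force: 0.0
time_s: 24.92
eef_pos: [0.3385, 0.057, 0.2301]
tcp_rot: [0.006, 0.721, 0.693, -0.001]
wrist_force: [0.9, 0.2, 0.8]
width: 0.0596
gripper_force: 0.0
store 10.09 92.0
knob 21.52 114.81999999999994
other 3.53 10.0
bottle 3.07 8.0
beaker 3.28 9.0
timer 2.83 8.0
oldpos 47.96 202.0
(np.int64(2808), array([162, 108]), array([243, 245])) (np.int64(2722), array([162, 106]), array([243, 247]))
```

```bash
python3 - <<'E'
from h import *
a=cv2.imread("pics/top0.png");b=cv2.imread("pics/t9.png")
def m(i):
    h=cv2.cvtColor(i,cv2.COLOR_BGR2HSV);return ((h[...,0]<20)&(h[...,1]>150)&(h[...,2]>70))
A,B=m(a),m(b)
for v in range(160,224,6):
    f=lambda M:(np.flatnonzero(M[v,150:260])+150)[[0,-1]] if M[v,150:260].any() else None
    print(v,f(A),f(B))
d=np.abs(a.astype(int)-b).max(2)[150:232,150:262]; w=np.argwhere(d>40)+150; print(len(w),w.min(0),w.max(0)); 
for v in range(152,232,8): print(v,(np.flatnonzero(d[v-150]>40)+150).tolist())
E
```

```text
160 None None
166 [195 233] [197 232]
172 [195 245] [196 247]
178 [194 244] [195 247]
184 [194 244] [195 246]
190 [193 244] [194 243]
196 [193 237] [194 243]
202 [193 243] [194 242]
208 [192 243] [193 244]
214 [192 242] [193 231]
220 [223 242] [226 230]
636 [162 189] [231 259]
152 []
160 []
168 [195]
176 [194, 195, 247]
184 [193, 194, 246, 247]
192 [192, 193, 194, 239, 240, 241, 242]
200 [192, 193, 237, 238, 239, 240, 241, 244]
208 [191, 192, 193, 235, 236]
216 [191, 192, 232, 233, 234, 235, 236, 237, 238, 239, 240, 241, 242, 243, 248, 249, 250, 253, 254, 255, 256, 257, 258, 259]
224 [254, 255]
```

```bash
python3 -c "
from rig import robot
print(robot.job_done())"
```

```text
the job is handed in; nothing more can be done
None
```

The job is handed in at about 25 s: I rolled the store fully open, set the carrier right side up on its floor and rolled the store shut to its stop; before/after top views show the other carrier, bottle, beaker and timer unmoved, but I viewed 12 pictures against the limit of 10.

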